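Put away the slitter tooling and knock out the stuck plug

ROBOT

A 6-joint arm with a two-finger parallel gripper is mounted at the origin on the work surface. World frame = base frame: x ahead of the robot, y to its left, z up, the work surface at z = 0. Lengths are in m, angles in degrees, forces in N, time in s.
With the tool pointing down it reaches from about 0.3 to 0.75 m from the base axis. Payload 8.5 kg.
Tool frame: the origin (TCP) lies midway between the tips of the shut fingers; the grasp point (between the pads) lies 19 mm behind it; z points along the fingers, y is the line along which they close (so a half turn about z gives the same grasp; the last joint's range is limited). The gripper opens to 85 mm and grips with 20 to 120 N. Pads are 22 mm wide; open, the fingers measure 114 mm over their backs; the gripper's body (76 mm by 85 mm) begins 54 mm behind the grasp point. The pads swing forward as they close: fully open they stand 13 mm farther back than shut.
Start: joints at [62.894, 21.807, 74.336, -0, 83.858, -12.336], TCP at [0.14, 0.532, 0.231] pointing down, gripper open.
Joint ranges: [-178.18, 178.18], [-50.72, 133.34], [12.68, 142.11], [-81.47, 261.47], [9.98, 163.14], [-165.26, 165.26]. Speed limits (degrees/s): [136.94, 136.94, 180, 180, 180, 180].

INTERFACE

Orientations are given as a 3x3 rotation matrix whose columns are the frame's x, y, z axes.
In Python, from rig import env, viewer, recognise, pinpoint gives the robot as it stands.
- The arm moves only by the tool move_arm, never from a script. Its argument "plan" is text: rows parted by semicolons, each of 7 numbers parted by spaces: the shift along the tool's x, y, z in m, then the turn, a rotation vector about the tool's x, y, z in rad, then the finger opening in m, from 0 to 0.0854. A call has 1 to 12 rows; each row shifts and turns the commanded pose from where the row before left it, along the tool's axes as they then stand; what a row does not reach is not made up. A row lasts 1/8 s, in which the tool goes at most 62.5 mm and 10.7 degrees, less where a joint would pass 70% of its speed; a pose out of reach is approached as far as the arm can. A call is refused whole if a number of a shift passes 0.0625 or a number of a turn 0.188, either way. A call with a gripper value outside its range is refused whole. The fingers move at their own pace and stop on an object; "grip_force" is the grip in N (left out, the last holds). Time passes only in rows, so rows that do not move let the fingers close. It gives the time, the measured TCP pose, the force, the opening and the grip force at its end, in the units of the state.
- env.observe(): the state, without advancing time (a new reading comes with each control period).
- viewer.get_image(name): name is "scene" or "top"; returns (picture, depth): 400x640x3 uint8, red, green, blue; 400x640 float32, m along the optical axis (not along the pixel's ray), 0 where there is no reading.
- viewer.calibration(name): a dict with "fx", "fy", "cx", "cy" (pixels), "k1" (the pictures are not rectified: a ray, as slopes to the right and down, at radius r is drawn at 1 + k1 r^2 times it, then the intrinsics apply), "R" (3x3) and "t" (3): a world point X has camera coordinates R X + t. Camera axes: x right, y down, z forward; pixel columns grow to the right and rows downward; lengths in m; the calibration is good to about 2 mm. A picture is of the moment at which its call begins. calibration takes no time and is no camera call.
- env.close_job(): hands the job in; it is judged then, once.
Trained networks look in the newest picture that a camera, given by its name, has taken for a name from the list of things; names that differ only in an ending like _2 or _b are one class to them, and where a whole thing is asked for, a point or a joint stands for the part that bears it (a point fixed in the world has none). Each returns a list of dicts, best first, with "conf" (0 to 1); they miss things now and then, are a little off and sometimes report something else, mostly with a low value. They report only what shows in the picture. A call takes as long as a camera call. They do not tell look-alikes from the thing itself.
- recognise(camera, name): "extent" ([centre column, centre row, width, height] in pixels, round what is visible of it).
- pinpoint(camera, name): "pixel" ([column, row] in pixels: a listed point, or the origin of a listed thing).
The state is a dict: "time_s": time; "q": joint angles; "qvel": joint speeds; "joint_efforts": joint torques, N m; "position": TCP position; "tool_rot": TCP orientation; "ft_force": force on the tool from outside, world axes, zero at the start; "wrist_torque": the same for the moment, N m; "grip_width": finger opening in m; "gripper_force": force on a finger pad.
Only numpy, scipy, OpenCV 4.12 (cv2) and the standard library are available. Lean on these libraries where they do the work, as an engineer would, in place of code of your own. Each camera call takes 0.05 s, during which the arm holds its last target. There are 200 camera calls.

TASK

Put the tooling away: put the thick spacer ring over the tall post and the thin spacer ring over the short post, each lying flat on its base, and lay the shaft key flat in its tray. Pick up the wooden drift from its rest and with it push the stuck plug out of the far end of the clamped sleeve into the catch tray, without touching the plug with the fingers, then lay the drift back in its rest.

Things in the scene. Friction and masses are not known exactly. Their poses are not given: they have to be found in the camera images.
- thick_ring: Thick steel spacer ring lying flat, 52 mm outside, 32 mm bore, 32 mm high; origin at the centre of its underside, z up the bore.
- thin_ring: Thin steel spacer ring lying flat, 52 mm outside, 32 mm bore, 12 mm high; origin at the centre of its underside, z up the bore.
- key: Steel shaft key, a plain bar 80 mm long (x), 20 mm wide (y), 20 mm high, lying flat; origin at the centre of its underside.
- tall_post: Place for the thick ring: fixed round grey base, 76 mm across and 6 mm high, with a steel post 12 mm thick that rises 40 mm above the base. Origin at the centre of the base's underside; a ring in place has its underside 6 mm above it.
- short_post: Place for the thin ring: the same fixed round base, 76 mm across and 6 mm high, with a 12 mm post that rises only 20 mm above the base. Origin at the centre of the base's underside.
- key_tray: Place for the key: fixed shallow grey tray, 106 mm (x) by 78 mm (y) outside, walls 3 mm thick, rim 12 mm above the bench, inner floor 3 mm above the bench (inside 100 by 72 mm). Origin at the centre of its underside.
- stand: Fixed stand: dark steel sleeve, 50 mm long, 60 mm outside, 40 mm bore, in a yellow saddle, its axis along the stand's x, 85 mm above the bench. Origin on the bench under the sleeve's middle; entry end (plug sticks out) at x = -25 mm, far end at +25. Grey catch tray, 100 mm wide, walls 4 by 35 mm high, at x = 30 to 140. Nothing before the entry end is above 50 mm.
- plug: Aluminium plug stuck in the sleeve, 35 mm across, 45 mm long along its x; origin at its middle. It lies in the bottom of the bore and sticks out about 8 to 16 mm at the entry end; a push of a few newtons slides it along +x of the stand. It falls out when pushed clear of the far end.
- drift: Loose plain wooden dowel, 20 mm thick, 200 mm long along its x, origin at its middle, lying level in the rest's two V saddles; either end may push.
- rest: Fixed rest for the drift: base plate 200 mm (x) by 40 mm, 5 mm high, with two V saddles 12 mm thick at x = -75 and +75 mm, their arms opening 36 mm wide and 44 mm high at the top. The drift lies along the rest's x, its axis 39 mm above the bench. Origin at the centre of the plate's underside.
Mind the look-alikes: they are no part of the job. What is shaped like the short_post but turquoise is not meant. There is more than one size of the drift; the job needs the smaller.

How it is judged:
By the outcome, as a careful person would: the job done as asked, in the order asked, and still so for the second after the job is handed in, with the robot touching nothing.
It also fails if it takes over 109 s, if anything falls off the work surface, if the arm or the gripper's body presses on something with over 40 N, if the wrist force passes 120 N, or if a joint passes its speed limit or range.

## Working session

There is one attempt and no reset: what is moved stays moved. The work goes in short steps, Python scripts to look and compute and a tool call to move; the robot and the scene stay as the last step left them, time stands still between calls to the robot, and variables do not carry over. Pictures are saved under pics/ and viewed, at most 14 in all, crops included, and the job is handed in when it is done.

Besides the shell and the picture viewer there is one more tool, called after "Request:" in YAML: its name, and indented under it one key for each argument. move_arm: Moves the arm, as the interface text tells. Its arguments: {"type":"object","properties":{"plan":{"type":"string"},"grip_force":{"type":"number"}},"required":["plan"]}

```bash
ls; mkdir -p pics; cat > h.py <<'E'
import numpy as np, cv2
from rig import env, viewer, recognise, pinpoint
def ray(cam,px):
    c=viewer.calibration(cam); u=(px[0]-c['cx'])/c['fx']; v=(px[1]-c['cy'])/c['fy']
    x,y=u,v
    for _ in range(20):
        s=1+c['k1']*(x*x+y*y); x,y=u/s,v/s
    R=np.array(c['R']);t=np.array(c['t'])
    return -R.T@t, R.T@np.array([x,y,1.])
def onz(cam,px,z):
    o,d=ray(cam,px); return o+d*(z-o[2])/d[2]
def cloud(cam,D):
    c=viewer.calibration(cam); K=np.array([[c['fx'],0,c['cx']],[0,c['fy'],c['cy']],[0,0,1.]])
    H,W=D.shape; g=np.stack(np.meshgrid(np.arange(W),np.arange(H)),-1).reshape(-1,1,2).astype(np.float64)
    n=cv2.undistortPoints(g,K,np.array([c['k1'],0,0,0.])).reshape(H,W,2)
    P=np.dstack([n*D[...,None],D]); P=(P-np.array(c['t']))@np.array(c['R'])
    P[D==0]=np.nan; return P
def proj(cam,X):
    c=viewer.calibration(cam); p=np.array(c['R'])@X+np.array(c['t']); x,y=p[0]/p[2],p[1]/p[2]; s=1+c['k1']*(x*x+y*y)
    return np.array([c['fx']*x*s+c['cx'],c['fy']*y*s+c['cy']])
E
python3 - <<'E'
from h import *
for c in ('top','scene'):
    im,D=viewer.get_image(c); cv2.imwrite(f'pics/{c}0.png',im[...,::-1]); np.savez(f'{c}0.npz',im=im,D=D)
    k=viewer.calibration(c); print(c,{a:np.round(k[a],3).tolist() for a in k})
    for n in ['thick_ring','thin_ring','key','tall_post','short_post','key_tray','stand','plug','drift','rest']:
        r=pinpoint(c,n); e=recognise(c,n)
        print(n,[(np.round(a['pixel']).tolist(),round(a['conf'],2),np.round(onz(c,a['pixel'],0)[:2],3).tolist()) for a in r[:4]],[(np.round(a['extent']).tolist(),round(a['conf'],2)) for a in e[:4]])
print(env.observe())
E
```

```text
pics
top {'fx': 387.18, 'fy': 387.18, 'cx': 323.711, 'cy': 203.042, 'k1': -0.077, 'R': [[-0.003, -1.0, -0.004], [-0.983, 0.004, -0.185], [0.185, 0.004, -0.983]], 't': [-0.003, 0.466, 0.975]}
thick_ring [([420.0, 214.0], 0.65, [0.443, -0.267])] [([425.0, 214.0, 21.0, 21.0], 0.81)]
thin_ring [([471.0, 200.0], 0.56, [0.48, -0.413])] [([468.0, 200.0, 17.0, 17.0], 0.49)]
key [([179.0, 200.0], 0.69, [0.484, 0.399])] [([179.0, 199.0, 24.0, 23.0], 0.61)]
tall_post [([224.0, 212.0], 0.95, [0.45, 0.271])] [([225.0, 211.0, 31.0, 29.0], 0.97)]
short_post [([229.0, 168.0], 0.81, [0.575, 0.262]), ([253.0, 130.0], 0.8, [0.688, 0.199]), ([185.0, 155.0], 0.58, [0.616, 0.389])] [([185.0, 153.0, 24.0, 23.0], 0.92), ([226.0, 168.0, 28.0, 24.0], 0.72), ([256.0, 133.0, 26.0, 24.0], 0.67)]
key_tray [([419.0, 163.0], 0.92, [0.588, -0.274]), ([229.0, 171.0], 0.61, [0.567, 0.263])] [([422.0, 164.0, 48.0, 38.0], 0.95)]
stand [([332.0, 155.0], 0.91, [0.61, -0.027]), ([419.0, 167.0], 0.72, [0.575, -0.273])] [([308.0, 150.0, 62.0, 46.0], 0.79)]
plug [([337.0, 142.0], 0.39, [0.649, -0.042])] [([343.0, 146.0, 6.0, 
[... 1828 characters left out ...]
38563175e+01, -1.23349200e+01]), 'qvel': array([-0.01616553, -0.06244204, -0.00129013, -0.11771393,  0.07309996,
        0.0323339 ]), 'joint_efforts': array([ 3.79057792e-04, -4.48324049e+01, -2.31463534e+01, -1.69211962e-04,
        5.45820421e-04, -2.61699398e-05]), 'position': array([0.14021075, 0.53182392, 0.23132716]), 'tool_rot': array([[-9.66951735e-01,  2.54959492e-01, -9.99861024e-06],
       [ 2.54959491e-01,  9.66951734e-01,  4.67777076e-05],
       [ 2.15945941e-05,  4.26825449e-05, -9.99999999e-01]]), 'ft_force': array([ 0.11706771, -0.32779055,  0.00162411]), 'wrist_torque': array([-0.01887793,  0.01802033,  0.04087685]), 'gripper_force': 0.0, 'grip_width': 0.0857062687934455}
```

View pics/top0.png

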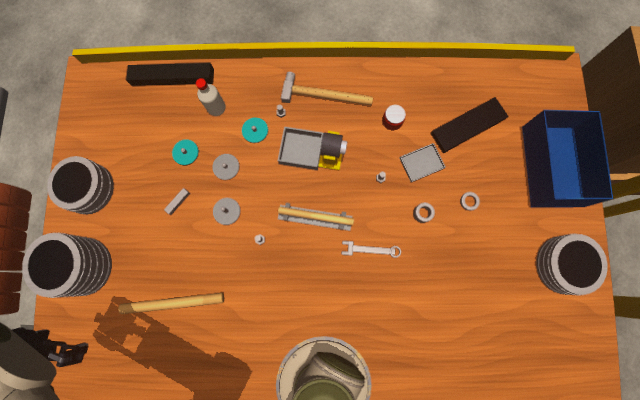

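View pics/scene0.png

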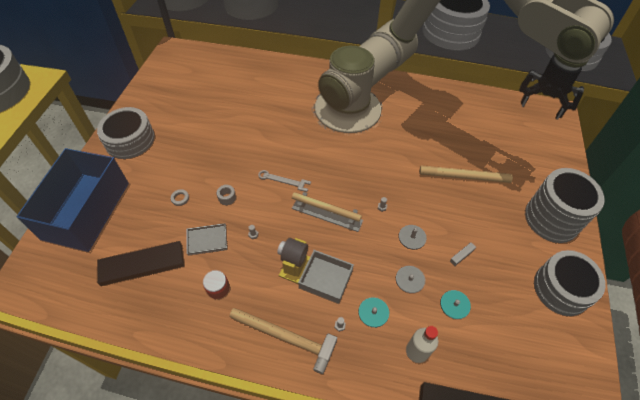

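Candidates in the top picture: for the drift, the dowel in the rest (316,216) and the longer loose one (171,303), so I take the one in the rest. For the posts, grey at (226,211) and (226,166), turquoise at (185,152) and (255,130); the turquoise ones are decoys. The rings are at (425,212) and (470,201), and the key is at (177,201).

```bash
cat > m.py <<'E'
from h import *
def load(c):
    f=np.load(f'{c}0.npz'); return f['im'],f['D']
if __name__=='__main__':
    A={}
    for c in ('top','scene'):
        im,D=load(c); A[c]=(im,cloud(c,D))
    def blob(name,xy,r,zlo,zhi):
        for c in A:
            P=A[c][1]; m=(np.hypot(P[...,0]-xy[0],P[...,1]-xy[1])<r)&(P[...,2]>zlo)&(P[...,2]<zhi)
            q=P[m]
            if len(q)<5: print(name,c,'few',len(q)); continue
            rc=cv2.minAreaRect((q[:,:2]*1000).astype(np.float32)); 
            w,v=np.linalg.eigh(np.cov(q[:,:2].T)); a=np.degrees(np.arctan2(v[1,1],v[0,1]))
            print(name,c,len(q),'mean',q.mean(0).round(4),'zmed/max',np.median(q[:,2]).round(4),q[:,2].max().round(4),'rect',np.round(rc[0],1),np.round(rc[1],1),'pc ang',round(a,1))
    for xy in [(.45,0.0),(.5,-.1),(.5,.15)]:
        for c in A:
            P=A[c][1]; m=np.hypot(P[...,0]-xy[0],P[...,1]-xy[1])<.02; print('bench',c,xy,P[m][:,2].mean().round(4),P[m][:,2].std().round(4))
    blob('thick',(.44,-.268),.045,.022,.05)
    blob('thin',(.48,-.405),.045,.007,.03)
    blob('key',(.48,.4),.06,.012,.04)
    blob('tall',(.449,.271),.05,.003,.012); blob('tallpost',(.449,.271),.05,.02,.06)
    blob('short',(.574,.266),.05,.003,.012); blob('shortpost',(.574,.266),.05,.013,.06)
    blob('tray',(.59,-.275),.09,.006,.03); blob('tray_fl',(.59,-.275),.03,-.01,.03)
    blob('drift',(.425,.02),.13,.043,.07)
    blob('rest',(.425,.02),.13,.003,.07)
    blob('sleeve',(.61,-.03),.07,.095,.14)
    blob('plug',(.61,-.06),.07,.07,.14)
    blob('ctray',(.61,.06),.08,.02,.05)
    blob('wrench',(.34,-.12),.12,.004,.06)
    for n,xy,z in [('screw1',(.53,-.15),0),('white',(.37,.17),0)]: blob(n,xy,.05,.01,.1)
    im=A['top'][0]; cv2.imwrite('pics/ctop.png',cv2.resize(im[115:245,260:480],None,fx=3.6,fy=3.6,interpolation=2)[...,::-1])
    im=A['scene'][0]; cv2.imwrite('pics/cscene.png',cv2.resize(im[175:330,160:360],None,fx=3.8,fy=3.8,interpolation=2)[...,::-1])
E
python3 m.py
```

```text
bench top (0.45, 0.0) 0.0102 0.0186
bench scene (0.45, 0.0) 0.0161 0.0198
bench top (0.5, -0.1) -0.0003 0.0019
bench scene (0.5, -0.1) 0.0008 0.0021
bench top (0.5, 0.15) -0.0004 0.0018
bench scene (0.5, 0.15) 0.0008 0.002
thick top 202 mean [ 0.443  -0.2731  0.0316] zmed/max 0.0321 0.0367 rect [ 443.2 -274.1] [48.1 49.9] pc ang 107.9
thick scene 190 mean [ 0.447  -0.27    0.0311] zmed/max 0.0316 0.0383 rect [ 447.1 -269.8] [50.2 48.6] pc ang -146.7
thin top 169 mean [ 0.4772 -0.4051  0.0118] zmed/max 0.012 0.0157 rect [ 476.8 -404.9] [46.2 50.3] pc ang 95.6
thin scene 151 mean [ 0.4793 -0.404   0.0123] zmed/max 0.0127 0.0193 rect [ 479.  -404.5] [51.1 46.7] pc ang -147.0
key top 228 mean [0.4781 0.3992 0.0182] zmed/max 0.0183 0.0264 rect [479.  400.1] [22.9 78.4] pc ang 138.7
key scene 220 mean [0.4833 0.4022 0.0195] zmed/max 0.0196 0.0251 rect [481.3 403.2] [20.6 82.1] pc ang 139.9
tall top 504 mean [0.4508 0.2628 0.0057] zmed/max 0.0056 0.0118 rect [453.3 269.2] [87.3 74.8] pc ang 80.0
tall scene 512 mean [0.4558 0.2658 0.0065] zmed/max 0.0064 0.0116 rect [448.2 269.9] [91.6 92.4]
[... 2243 characters left out ...]
02.8] pc ang 119.2
wrench top 839 mean [ 0.3645 -0.1061  0.0149] zmed/max 0.0073 0.0515 rect [ 340.4 -117.9] [230.4 220.2] pc ang 57.4
wrench scene 696 mean [ 0.3643 -0.1047  0.0142] zmed/max 0.0075 0.0534 rect [ 337.7 -119.6] [231.2 232.1] pc ang -135.0
screw1 top 59 mean [ 0.5402 -0.16    0.0305] zmed/max 0.0364 0.0435 rect [ 540.4 -161.6] [19.1 21.5] pc ang -161.0
screw1 scene 83 mean [ 0.5487 -0.1566  0.0281] zmed/max 0.03 0.0464 rect [ 547.7 -156.1] [19.  24.7] pc ang 120.4
white top 59 mean [0.3741 0.1675 0.0295] zmed/max 0.0377 0.0454 rect [373.4 168. ] [19.5 22.1] pc ang 132.6
white scene 79 mean [0.3797 0.1691 0.0272] zmed/max 0.0287 0.0469 rect [379.2 169.9] [23.9 23. ] pc ang 98.3
```

View pics/ctop.png

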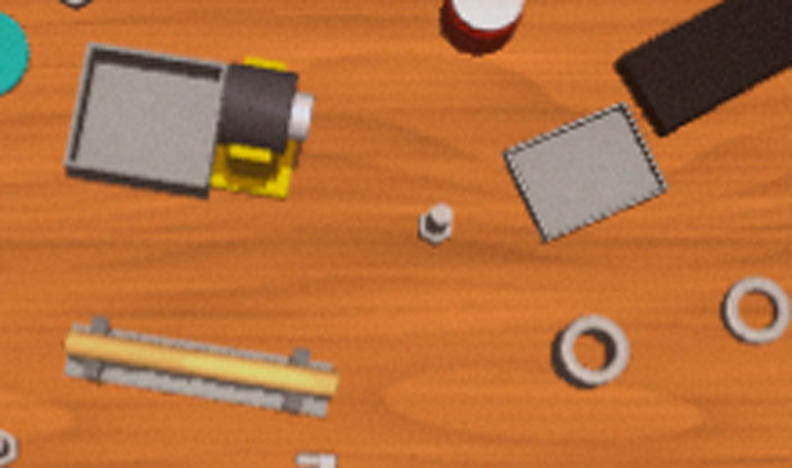

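View pics/cscene.png

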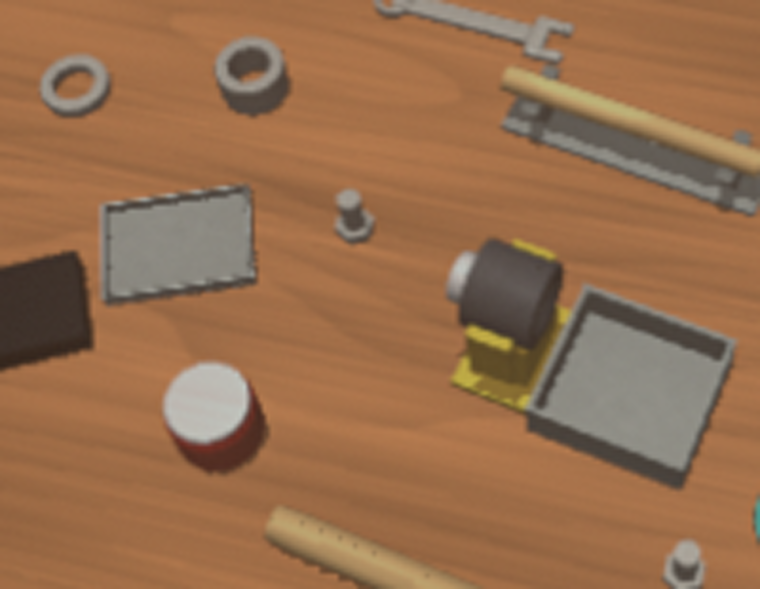

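The crops show the drift lying in its rest, with the sleeve's tray towards +y and the plug at the -y end. They also show both rings and the empty key tray. Next I refine the sleeve axis and the tray yaw.

```bash
cat > m2.py <<'E'
from m import *
from scipy.optimize import least_squares
T=lambda a:np.array([np.cos(a),np.sin(a)])
S={}
for c in ('top','scene'):
    im,D=load(c); P=cloud(c,D); hsv=cv2.cvtColor(im,cv2.COLOR_RGB2HSV); grey=(hsv[...,1]<60)
    def near(xy,r,lo,hi): return (np.hypot(P[...,0]-xy[0],P[...,1]-xy[1])<r)&(P[...,2]>lo)&(P[...,2]<hi)
    q=P[near((.59,-.275),.066,-.004,.018)&grey]; 
    r=cv2.minAreaRect((q[:,:2]*1000).astype(np.float32)); print(c,'tray',np.round(r[0],1),np.round(r[1],1),round(r[2],1),len(q))
    q=P[near((.625,.055),.085,-.005,.045)&grey]; r=cv2.minAreaRect((q[:,:2]*1000).astype(np.float32)); print(c,'ctray',np.round(r[0],1),np.round(r[1],1),round(r[2],1))
    def cyl(q,R,z0,a0,fixa=None):
        def f(p):
            n=np.array([-np.sin(p[0]),np.cos(p[0])]); return np.hypot(q[:,:2]@n-p[1],q[:,2]-p[2])-R
        n=np.array([-np.sin(a0),np.cos(a0)]); s=least_squares(f,[a0,q[:,:2].mean(0)@n,z0],loss='soft_l1',f_scale=.002); a=s.x[0]
        al=q[:,:2]@T(a); l,h=np.percentile(al,[2,98]); m=(l+h)/2; n=np.array([-np.sin(a),np.cos(a)])
        print(c,'cyl R',R,'ang',round(np.degrees(a),1),'mid',np.round(m*T(a)+s.x[1]*n,4),'z',s.x[2].round(4),'len',round(h-l,4),len(q))
    a0=np.radians(80.5); dark=hsv[...,2]<110
    cyl(P[near((.61,-.03),.07,.096,.14)&dark],.03,.085,a0)
    cyl(P[near((.434,.0175),.125,.042,.06)&(hsv[...,1]>80)],.01,.039,a0)
    cyl(P[near((.606,-.066),.025,.08,.108)&(hsv[...,2]>130)],.0175,.0825,a0)
E
python3 m2.py
```

```text
top tray [ 587.4 -278.8] [ 78.1 105.5] 22.7 970
top ctray [624.5  59.2] [108.5 100.5] 80.1
top cyl R 0.03 ang 79.9 mid [ 0.6111 -0.0239] z 0.0845 len 0.0469 397
top cyl R 0.01 ang 80.5 mid [0.432  0.0176] z 0.0387 len 0.1913 527
top cyl R 0.0175 ang 84.7 mid [ 0.6058 -0.0548] z 0.0818 len 0.0138 65
scene tray [ 589.9 -277.1] [ 81.9 104.7] 22.2 1001
scene ctray [628.3  60.7] [109.3 102.7] 80.5
scene cyl R 0.03 ang 80.1 mid [ 0.6137 -0.0222] z 0.0854 len 0.0467 419
scene cyl R 0.01 ang 80.7 mid [0.435  0.0178] z 0.0398 len 0.1907 437
scene cyl R 0.0175 ang 82.7 mid [ 0.607  -0.0573] z 0.0833 len 0.0096 48
```

Request:
move_arm:
  plan: "0 0 0 0 0 -0.129 0.085; 0 0 0 0 0 -0.129 0.085; -0.037 -0.041 0 0 0 0 0.085; -0.037 -0.041 0 0 0 0 0.085; -0.037 -0.041 0 0 0 0 0.085; -0.037 -0.041 0 0 0 0 0.085; -0.037 -0.041 0 0 0 0 0.085; -0.037 -0.041 0 0 0 0 0.085; -0.037 -0.041 0 0 0 0 0.085; -0.037 -0.041 0 0 0 0 0.085; 0 -0.058 0 0 0 0 0.085; 0 -0.058 0 0 0 0 0.085"
  grip_force: 50

```text
time_s: 3.6
position: [0.4364, 0.0861, 0.2313]
tool_rot: [[-1.0, -0.0, 0.0], [-0.0, 1.0, -0.0], [-0.0, -0.0, -1.0]]
ft_force: [0.3, -0.5, 0.1]
grip_width: 0.0848
gripper_force: 0.0
```

Request:
move_arm:
  plan: "0 -0.058 0.01 0 0 0 0.085; 0 -0.058 0.01 0 0 0 0.085; 0 -0.058 0.01 0 0 0 0.085; 0 -0.058 0.01 0 0 0 0.085; 0 -0.058 0.01 0 0 0 0.085; 0 -0.058 0.01 0 0 0 0.085; 0 0 0 0 0 0 0.085"

```text
time_s: 4.47
position: [0.4359, -0.2634, 0.1703]
tool_rot: [[-1.0, 0.004, -0.001], [0.004, 1.0, 0.0], [0.001, 0.0, -1.0]]
ft_force: [0.1, 0.3, 0.4]
grip_width: 0.0852
gripper_force: 0.0
```

Request:
move_arm:
  plan: "-0.009 -0.008 0.04 0 0 0 0.085; 0 0 0.055 0 0 0 0.085; 0 0 0.04 0 0 0 0.085; 0 0 0.023 0 0 0 0.085; 0 0 0.01 0 0 0 0.085; 0 0 0 0 0 0 0.04; 0 0 0 0 0 0 0.04; 0 0 0 0 0 0 0.04; 0 0 0 0 0 0 0.04; 0 0 0 0 0 0 0.04; 0 0 0 0 0 0 0.04"

```text
time_s: 5.85
position: [0.446, -0.2686, 0.0047]
tool_rot: [[-1.0, -0.0, 0.002], [-0.0, 1.0, -0.002], [-0.002, -0.002, -1.0]]
ft_force: [0.0, 1.8, 6.1]
grip_width: 0.0497
gripper_force: 52.7
```

Request:
move_arm:
  plan: "0 0 -0.03 0 0 0 0.04; 0 0 -0.05 0 0 0 0.04; 0 0.02 -0.04 0 0 0 0.04; 0 0.04 0 0 0 0 0.04; 0 0.058 0 0 0 0 0.04; 0 0.058 0 0 0 0 0.04; 0 0.058 0 0 0 0 0.04; 0 0.058 0 0 0 0 0.04; 0 0.058 0 0 0 0 0.04; 0 0.058 0 0 0 0 0.04; 0 0.058 0 0 0 0 0.04; -0.0075 0.04 0 0 0 0 0.04"

```text
time_s: 7.35
position: [0.452, 0.2403, 0.1239]
tool_rot: [[-1.0, -0.002, 0.0], [-0.002, 1.0, 0.0], [-0.0, 0.0, -1.0]]
ft_force: [1.5, 0.1, -1.8]
grip_width: 0.0497
gripper_force: 52.8
```

Request:
move_arm:
  plan: "0 0.0245 0 0 0 0 0.04; 0 0 0 0 0 0 0.04; 0 0 0 0 0 0 0.04"

```text
time_s: 7.72
position: [0.4526, 0.2618, 0.1235]
tool_rot: [[-1.0, -0.0, -0.0], [-0.0, 1.0, -0.0], [0.0, -0.0, -1.0]]
ft_force: [-0.4, -1.3, -2.3]
grip_width: 0.0494
gripper_force: 52.8
```

Request:
move_arm:
  plan: "0 0 0.035 0 0 0 0.04; 0 0 0.035 0 0 0 0.04; 0 0 0.025 0 0 0 0.04; 0 0 0.012 0 0 0 0.04; 0 0 0.003 0 0 0 0.04; 0 0 0 0 0 0 0.04; 0 0 0 0 0 0 0.065; 0 0 0 0 0 0 0.085; 0 0 0 0 0 0 0.085; 0 0 0 0 0 0 0.085"

```text
time_s: 8.98
position: [0.4528, 0.2624, 0.0134]
tool_rot: [[-1.0, -0.0, 0.0], [-0.0, 1.0, 0.0], [-0.0, 0.0, -1.0]]
ft_force: [0.4, 1.0, -0.5]
grip_width: 0.085
gripper_force: 0.0
```

Request:
move_arm:
  plan: "0 0 -0.05 0 0 0 0.085; 0 0 -0.06 0 0 0 0.085; 0 0 -0.06 0 0 0 0.085; 0 -0.058 0 0 0 0 0.085; 0 -0.058 0 0 0 0 0.085; 0 -0.058 0 0 0 0 0.085; 0 -0.058 0 0 0 0 0.085; 0 -0.058 0 0 0 0 0.085; 0 -0.058 0 0 0 0 0.085; 0 -0.058 0 0 0 0 0.085; 0 -0.058 0 0 0 0 0.085; 0 -0.058 0 0 0 0 0.085"

```text
time_s: 10.48
position: [0.4525, -0.2615, 0.1834]
tool_rot: [[-1.0, 0.0, 0.0], [0.0, 1.0, -0.0], [-0.0, -0.0, -1.0]]
ft_force: [0.5, 0.7, 0.4]
grip_width: 0.0851
gripper_force: 0.0
```

```bash
python3 - <<'E'
from h import *
im,D=viewer.get_image('top'); s,_=viewer.get_image('scene')
a=cv2.resize(im[120:240,160:300],(560,480),interpolation=2); 
P=cloud('top',D); m=(np.hypot(P[...,0]-.45,P[...,1]-.263)<.06)
for lo,hi in((.03,.042),(.042,.06)):
    q=P[m&(P[...,2]>lo)&(P[...,2]<hi)]; print(len(q),q.mean(0),cv2.minAreaRect((q[:,:2]*1000).astype(np.float32)))
cv2.imwrite('pics/t1.png',a[...,::-1])
E
```

```text
146 [0.45449411 0.26483289 0.03701129] ((454.5204162597656, 264.0818176269531), (38.58253479003906, 48.53314971923828), 50.753273010253906)
15 [0.45320593 0.2614591  0.0438409 ] ((455.7568664550781, 258.02001953125), (12.025269508361816, 23.067855834960938), 53.57895278930664)
```

View pics/t1.png

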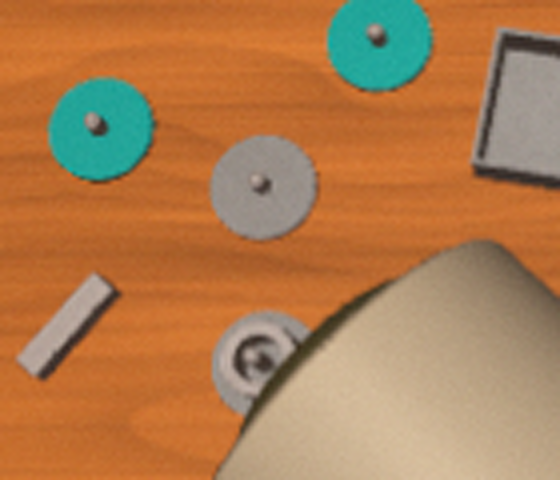

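Request:
move_arm:
  plan: "-0.0085 -0.048 0 0 0 0 0.085; -0.0085 -0.048 0.03 0 0 0 0.085; -0.0085 -0.047 0.04 0 0 0 0.085; 0 0 0.05 0 0 0 0.085; 0 0 0.035 0 0 0 0.085; 0 0 0.018 0 0 0 0.085; 0 0 0.008 0 0 0 0.085; 0 0 0 0 0 0 0.085; 0 0 0 0 0 0 0.085"

```text
time_s: 11.7
position: [0.4789, -0.403, 0.0036]
tool_rot: [[-1.0, -0.0, 0.001], [-0.0, 1.0, -0.002], [-0.001, -0.002, -1.0]]
ft_force: [0.1, -0.4, -0.1]
grip_width: 0.0851
gripper_force: 0.0
```

Lower 3 mm, then close.

Request:
move_arm:
  plan: "0 0 0.003 0 0 0 0.085; 0 0 0 0 0 0 0.06; 0 0 0 0 0 0 0.04; 0 0 0 0 0 0 0.04; 0 0 0 0 0 0 0.04; 0 0 0 0 0 0 0.04; 0 0 0 0 0 0 0.04"

```text
time_s: 12.58
position: [0.4786, -0.4029, -0.0002]
tool_rot: [[-1.0, -0.0, 0.001], [-0.0, 1.0, -0.001], [-0.001, -0.001, -1.0]]
ft_force: [-0.4, -0.1, 5.4]
grip_width: 0.0495
gripper_force: 52.3
```

Request:
move_arm:
  plan: "0 0 -0.02 0 0 0 0.04; 0 0 -0.05 0 0 0 0.04; 0 0.02 -0.055 0 0 0 0.04; -0.008 0.055 -0.045 0 0 0 0.04; -0.01 0.058 0 0 0 0 0.04; -0.01 0.058 0 0 0 0 0.04; -0.01 0.058 0 0 0 0 0.04; -0.01 0.058 0 0 0 0 0.04; -0.01 0.058 0 0 0 0 0.04; -0.01 0.058 0 0 0 0 0.04; -0.01 0.058 0 0 0 0 0.04; -0.01 0.058 0 0 0 0 0.04"

```text
time_s: 14.08
position: [0.5651, 0.1314, 0.1633]
tool_rot: [[-1.0, -0.0, -0.001], [-0.0, 1.0, -0.0], [0.001, -0.0, -1.0]]
ft_force: [0.3, -0.9, -0.3]
grip_width: 0.0489
gripper_force: 52.2
```

Request:
move_arm:
  plan: "-0.01 0.058 0 0 0 0 0.04; -0.003 0.05 0.02 0 0 0 0.04; 0 0.027 0.03 0 0 0 0.04; 0 0 0.03 0 0 0 0.04; 0 0 0 0 0 0 0.04; 0 0 0 0 0 0 0.04"

```text
time_s: 14.82
position: [0.5788, 0.2642, 0.0847]
tool_rot: [[-1.0, 0.0, 0.001], [0.0, 1.0, 0.0], [-0.001, 0.0, -1.0]]
ft_force: [0.2, -1.1, -0.3]
grip_width: 0.0488
gripper_force: 52.2
```

Request:
move_arm:
  plan: "-0.001 0.006 0 0 0 0 0.04; 0 0 0.03 0 0 0 0.04; 0 0 0.03 0 0 0 0.04; 0 0 0.013 0 0 0 0.04; 0 0 0.003 0 0 0 0.04; 0 0 0 0 0 0 0.04; 0 0 0 0 0 0 0.04"

```text
time_s: 15.7
position: [0.5798, 0.2706, 0.0087]
tool_rot: [[-1.0, -0.0, 0.002], [-0.0, 1.0, 0.0], [-0.002, 0.0, -1.0]]
ft_force: [0.1, -0.1, -0.5]
grip_width: 0.049
gripper_force: 52.2
```

Request:
move_arm:
  plan: "0 0 0.002 0 0 0 0.04; 0 0 0 0 0 0 0.065; 0 0 0 0 0 0 0.085; 0 0 0 0 0 0 0.085; 0 0 -0.03 0 0 0 0.085; 0 0 -0.06 0 0 0 0.085; 0.033 0.0435 -0.03 0 0 0 0.085; 0.033 0.0435 0 0 0 0 0.085; 0.033 0.0435 0 0 0 0 0.085; 0 0 0 0 0 0.177 0.085; 0 0 0 0 0 0.177 0.085; 0 0 0 0 0 0.177 0.085"

```text
time_s: 17.2
position: [0.4801, 0.4011, 0.1257]
tool_rot: [[-0.86, 0.511, 0.0], [0.511, 0.86, -0.0], [-0.0, 0.0, -1.0]]
ft_force: [-0.1, 0.2, -0.4]
grip_width: 0.0852
gripper_force: 0.0
```

Request:
move_arm:
  plan: "0 0 0 0 0 0.176 0.085; 0 0 0.04 0 0 0 0.085; 0 0 0 0 0 0 0.085"

```text
time_s: 17.58
position: [0.4789, 0.4002, 0.0834]
tool_rot: [[-0.761, 0.649, -0.005], [0.649, 0.761, -0.003], [0.002, -0.005, -1.0]]
ft_force: [0.8, -0.2, -0.1]
grip_width: 0.0849
gripper_force: 0.0
```

Request:
move_arm:
  plan: "0 0 0.04 0 0 0 0.085; 0 0 0.028 0 0 0 0.085; 0 0 0.01 0 0 0 0.085; 0 0 0.003 0 0 0 0.085; 0 0 0 0 0 0 0.05; 0 0 0 0 0 0 0.012; 0 0 0 0 0 0 0.012; 0 0 0 0 0 0 0.012; 0 0 0 0 0 0 0.012; 0 0 0 0 0 0 0.012; 0 0 0 0 0 0 0.012"

```text
time_s: 18.95
position: [0.4805, 0.4011, 0.0053]
tool_rot: [[-0.76, 0.649, 0.001], [0.649, 0.76, 0.0], [-0.0, 0.001, -1.0]]
ft_force: [-1.0, -0.7, 5.4]
grip_width: 0.0184
gripper_force: 50.0
```

```bash
python3 - <<'E'
from h import *
im,D=viewer.get_image('scene'); P=cloud('scene',D)
m=(np.hypot(P[...,0]-.58,P[...,1]-.27)<.035)
q=P[m]; print(np.percentile(q[:,2],[5,25,50,75,95]).round(4))
print(env.observe()['position'],env.observe()['grip_width'])
cv2.imwrite('pics/s1.png',cv2.resize(im[210:330,360:500],(630,540),interpolation=2)[...,::-1])
E
```

```text
[0.0036 0.006  0.0093 0.0173 0.021 ]
[0.48049398 0.40112221 0.00526015] 0.018740564874631327
```

View pics/s1.png

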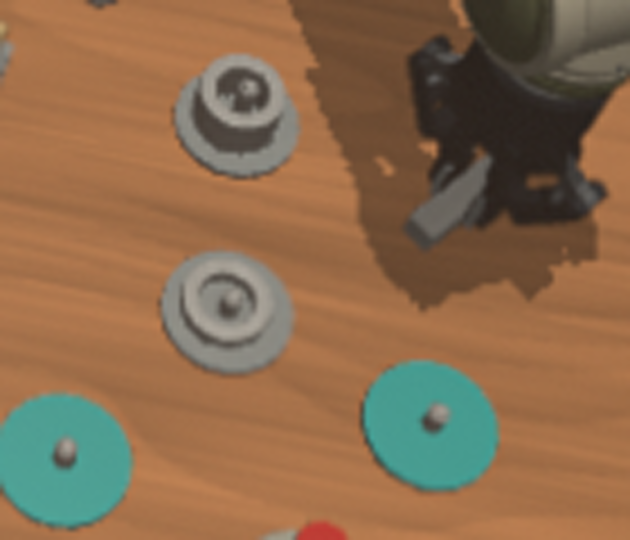

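Request:
move_arm:
  plan: "0 0 -0.02 0 0 0 0.012; 0 0 -0.05 0 0 0 0.012; 0 0 -0.05 0 0 0.158 0.012; 0 0 -0.045 0 0 0.158 0.012; 0 0 0 0 0 0.157 0.012; -0.03 -0.007 0 0 0 0 0.012; -0.05 -0.012 0 0 0 0 0.012; -0.055 -0.013 0 0 0 0 0.012; -0.055 -0.013 0 0 0 0 0.012; -0.055 -0.013 0 0 0 0 0.012; -0.055 -0.013 0 0 0 0 0.012; -0.055 -0.013 0 0 0 0 0.012"

```text
time_s: 20.5
position: [0.5376, 0.0389, 0.1692]
tool_rot: [[-0.381, 0.925, -0.001], [0.925, 0.381, 0.0], [0.001, -0.001, -1.0]]
ft_force: [1.5, -0.2, -2.6]
grip_width: 0.0189
gripper_force: 49.3
```

Request:
move_arm:
  plan: "-0.055 -0.013 0 0 0 0 0.012; -0.055 -0.013 0 0 0 0 0.012; -0.055 -0.013 0 0 0 0 0.012; -0.055 -0.013 0 0 0 0 0.012; -0.055 -0.013 0 0 0 0 0.012; -0.035 -0.009 0 0 0 0 0.012; 0 0 0.03 0 0 0 0.012; 0 0 0.05 0 0 0 0.012; 0 0 0 0 0 0 0.012; 0 0 0 0 0 0 0.012"

```text
time_s: 21.75
position: [0.5883, -0.2744, 0.0913]
tool_rot: [[-0.381, 0.924, 0.002], [0.924, 0.381, -0.001], [-0.002, 0.001, -1.0]]
ft_force: [-0.2, -0.2, -0.7]
grip_width: 0.0186
gripper_force: 49.5
```

Request:
move_arm:
  plan: "-0.0035 -0.001 0.03 0 0 0 0.012; 0 0 0.03 0 0 0 0.012; 0 0 0.016 0 0 0 0.012; 0 0 0.004 0 0 0 0.012; 0 0 0 0 0 0 0.012; 0 0 0 0 0 0 0.012"

```text
time_s: 22.5
position: [0.5885, -0.278, 0.0109]
tool_rot: [[-0.381, 0.925, 0.002], [0.925, 0.381, -0.001], [-0.002, 0.001, -1.0]]
ft_force: [0.9, 0.5, -1.8]
grip_width: 0.0191
gripper_force: 49.5
```

Request:
move_arm:
  plan: "0 0 0.0015 0 0 0 0.012; 0 0 0 0 0 0 0.035; 0 0 0 0 0 0 0.035; 0 0 -0.03 0 0 0 0.035; 0 0 -0.05 0 0 0 0.035; 0 0 -0.04 0 0 0.185 0.06; 0 0 0 0 0 0.185 0.06; 0 0 0 0 0 0.185 0.06; 0.044 -0.0335 0 0 0 0 0.06; 0.044 -0.0335 0 0 0 0 0.06; 0.044 -0.0335 0 0 0 0 0.06; 0.044 -0.0335 0 0 0 0 0.06"

```text
time_s: 24.0
position: [0.4836, -0.0808, 0.1285]
tool_rot: [[0.164, 0.987, 0.001], [0.987, -0.164, -0.0], [-0.0, 0.001, -1.0]]
ft_force: [0.1, 0.6, -0.3]
grip_width: 0.0597
gripper_force: 0.0
```

Request:
move_arm:
  plan: "0.044 -0.0335 0 0 0 0 0.06; 0.044 -0.0335 0 0 0 0 0.06; 0 0 0 0 0 0 0.06; 0 0 0 0 0 0 0.06"

```text
time_s: 24.5
position: [0.4334, 0.0153, 0.1286]
tool_rot: [[0.163, 0.987, 0.001], [0.987, -0.163, -0.001], [-0.0, 0.001, -1.0]]
ft_force: [0.1, -0.3, -0.9]
grip_width: 0.0603
gripper_force: 0.0
```

```bash
python3 - <<'E'
from h import *
im,D=viewer.get_image('scene'); P=cloud('scene',D)
m=(np.hypot(P[...,0]-.5885,P[...,1]+.278)<.055)
q=P[m]; print(np.percentile(q[:,2],[5,25,50,75,95]).round(4)); q=q[q[:,2]>.015]; print(q.mean(0),cv2.minAreaRect((q[:,:2]*1000).astype(np.float32)))
cv2.imwrite('pics/s2.png',cv2.resize(im[170:310,160:400],(720,420),interpolation=2)[...,::-1])
E
```

```text
[-0.0008  0.0025  0.0051  0.0131  0.0245]
[ 0.59041545 -0.27463813  0.02240667] ((592.27783203125, -275.4108581542969), (77.73804473876953, 103.56968688964844), 24.66356658935547)
```

View pics/s2.png

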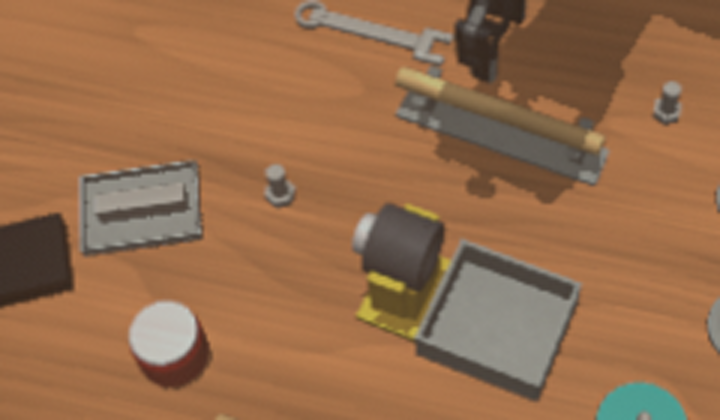

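The key lies flat in its tray at about (140,200). The gripper now stands over the drift.

Request:
move_arm:
  plan: "0.001 0 0.045 0 0 0 0.06; 0 0 0.04 0 0 0 0.06; 0 0 0.018 0 0 0 0.06; 0 0 0.005 0 0 0 0.06; 0 0 0 0 0 0 0.04; 0 0 0 0 0 0 0.012; 0 0 0 0 0 0 0.012; 0 0 0 0 0 0 0.012; 0 0 0 0 0 0 0.012; 0 0 0 0 0 0 0.012"

```text
time_s: 25.8
position: [0.4337, 0.0163, 0.0209]
tool_rot: [[0.163, 0.987, 0.002], [0.987, -0.163, -0.001], [-0.0, 0.002, -1.0]]
ft_force: [-0.5, -1.6, 7.3]
grip_width: 0.0185
gripper_force: 48.9
```

Request:
move_arm:
  plan: "0 0 -0.02 0 0 0 0.012; 0 0 -0.05 0 0 0 0.012; 0 0 -0.05 0 0 0 0.012; 0 0 0 0 0 0.009 0.012; -0.03 0.03 0 0 0 0 0.012; -0.038 0.04 0 0 0 0 0.012; -0.038 0.04 0 0 0 0 0.012; -0.038 0.04 0 0 0 0 0.012; -0.031 0.031 0 0 0 0 0.012; 0 0 0.03 0 0 0 0.012; 0 0 0 0 0 0 0.012; 0 0 0 0 0 0 0.012"

```text
time_s: 27.3
position: [0.5811, -0.1866, 0.1105]
tool_rot: [[0.172, 0.985, -0.0], [0.985, -0.172, 0.0], [0.0, -0.0, -1.0]]
ft_force: [0.1, 0.5, -0.8]
grip_width: 0.0183
gripper_force: 49.1
```

```bash
cat > d.py <<'E'
from m import *
from scipy.optimize import least_squares
p=env.observe()['position'];print(p)
T=lambda a:np.array([np.cos(a),np.sin(a)])
for c in('top','scene'):
    im,D=viewer.get_image(c); P=cloud(c,D); hsv=cv2.cvtColor(im,cv2.COLOR_RGB2HSV)
    e=T(np.radians(80.1)); n=np.array([-e[1],e[0]]); w=P[...,:2]-p[:2]; al=w@e; la=w@n
    m=(abs(la)<.03)&(abs(al)<.125)&(abs(P[...,2]-p[2]-.02)<.04)&(hsv[...,1]>80)&(hsv[...,0]<35)
    q=P[m]; A=al[m]; L=la[m]; print(c,m.sum(),np.percentile(A,[1,99]))
    for s in (1,-1):
        k=(A*s>.03); print(s,'lat',np.median(L[k]).round(4),'z',np.percentile(q[k,2],[10,50,95]).round(4))
    m2=(abs((P[...,:2]-[.6125,-.023])@n)<.03)&(P[...,2]>.07)&(hsv[...,1]<70)&(hsv[...,2]>120)
    a2=((P[...,:2]-[.6125,-.023])@e)[m2]; a2=a2[abs(a2)<.07]; print('plug s',len(a2),np.percentile(a2,[2,50,98]) if len(a2) else 0)
    cv2.imwrite(f'pics/d_{c}.png',cv2.resize(im[110:290,240:460] if c=='top' else im[170:330,200:400],None,fx=3.5,fy=3.5,interpolation=2)[...,::-1])
E
python3 d.py
```

```text
[ 0.58110024 -0.18660044  0.11050069]
top 49 [0.08509314 0.10108154]
1 lat 0.0039 z [0.1312 0.1357 0.1405]
  return _methods._mean(a, axis=axis, dtype=dtype,
  ret = ret.dtype.type(ret / rcount)
Traceback (most recent call last):
  File "d.py", line 11, in <module>
    k=(A*s>.03); print(s,'lat',np.median(L[k]).round(4),'z',np.percentile(q[k,2],[10,50,95]).round(4))
                                                            ~~~~~~~~~~~~~^^^^^^^^^^^^^^^^^^^
IndexError: index -1 is out of bounds for axis 0 with size 0
```

Request:
move_arm:
  plan: "0 0.003 0.022 0 0 0 0.012; 0 0 0.022 0 0 0 0.012; 0 0 0 0 0 0 0.012; 0 0 0 0 0 0 0.012"

```text
time_s: 27.85
position: [0.5847, -0.1876, 0.0676]
tool_rot: [[0.172, 0.985, 0.002], [0.985, -0.172, -0.001], [-0.001, 0.002, -1.0]]
ft_force: [-0.9, -0.1, -0.1]
grip_width: 0.0184
gripper_force: 49.1
```

```bash
sed -i 's/k=(A\*s>.03); /k=(A*s>.03)\n        if k.sum()<4: continue\n        /' d.py; python3 d.py
```

```text
[ 0.5846679  -0.18756286  0.06762335]
top 49 [-0.0970075  0.1008591]
1 lat 0.0045 z [0.0884 0.094  0.0964]
plug s 64 [-0.0391882  -0.03246448 -0.02601302]
scene 525 [-0.09581441  0.10107152]
1 lat -0.0045 z [0.0867 0.0942 0.0983]
-1 lat -0.0052 z [0.088  0.0942 0.0984]
plug s 54 [-0.0393306  -0.03299339 -0.02374132]
```

View pics/d_scene.png

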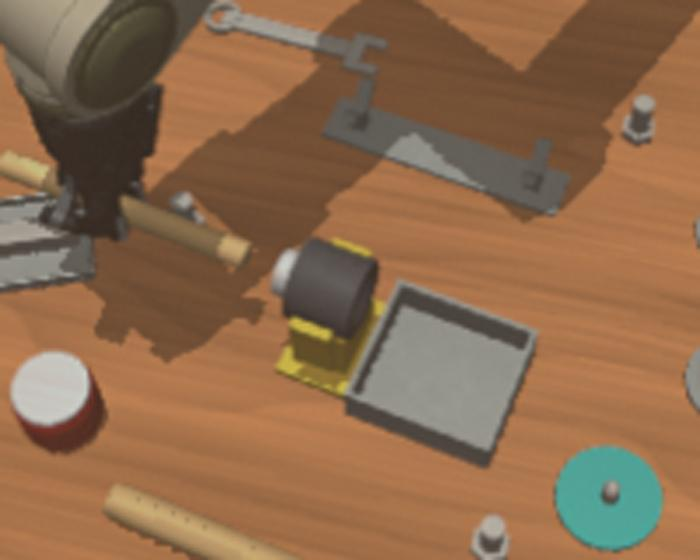

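Request:
move_arm:
  plan: "0.012 0 0.001 0 0 0 0.012; 0.01 0 0 0 0 0 0.012; 0.008 0 0 0 0 0 0.012; 0.008 0 0 0 0 0 0.012; 0.008 0 0 0 0 0 0.012; 0.008 0 0 0 0 0 0.012; 0.008 0 0 0 0 0 0.012; 0 0 0 0 0 0 0.012"

```text
time_s: 28.95
position: [0.5948, -0.1257, 0.0651]
tool_rot: [[0.171, 0.985, -0.0], [0.985, -0.171, 0.0], [0.0, -0.0, -1.0]]
ft_force: [0.3, -0.1, 0.5]
grip_width: 0.0187
gripper_force: 49.1
```

Request:
move_arm:
  plan: "0.008 0 0 0 0 0 0.012; 0.008 0 0 0 0 0 0.012; 0.008 0 0 0 0 0 0.012; 0.008 0 0 0 0 0 0.012; 0.005 0 0 0 0 0 0.012; 0 0 0 0 0 0 0.012; 0 0 0 0 0 0 0.012"

```text
time_s: 29.82
position: [0.6011, -0.0902, 0.0651]
tool_rot: [[0.172, 0.985, -0.0], [0.985, -0.172, -0.0], [-0.0, -0.0, -1.0]]
ft_force: [0.0, -0.4, -0.7]
grip_width: 0.0183
gripper_force: 49.1
```

```bash
python3 d.py
```

```text
[ 0.60113283 -0.09015928  0.06514459]
top 70 [-0.09821914 -0.07517337]
-1 lat 0.0049 z [0.0857 0.0904 0.0949]
plug s 157 [-0.06902314 -0.04981981 -0.02366585]
scene 422 [-0.09423675  0.10124107]
1 lat -0.0062 z [0.0593 0.0912 0.1132]
-1 lat -0.0048 z [0.0858 0.0914 0.0955]
plug s 748 [-0.06870454 -0.03766007 -0.0060872 ]
```

View pics/d_scene.png

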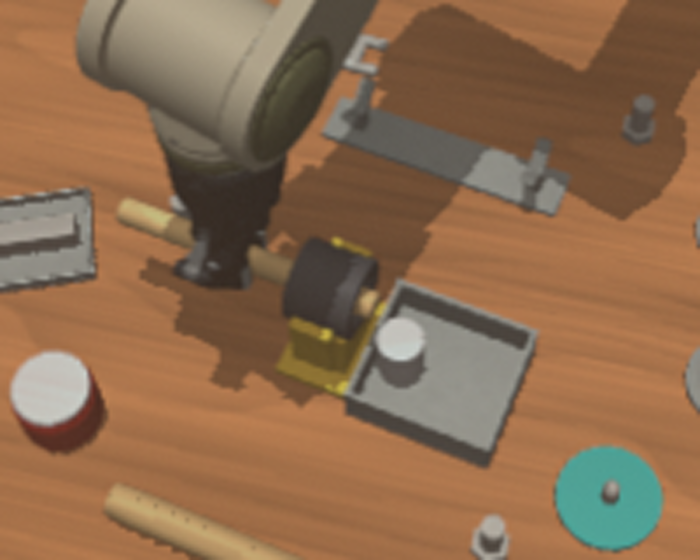

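The plug stands in the catch tray. Next I draw the drift out and take it back to its rest.

Request:
move_arm:
  plan: "-0.02 0 0 0 0 0 0.012; -0.035 0 0 0 0 0 0.012; -0.035 0 0 0 0 0 0.012; -0.035 0 0 0 0 0 0.012; 0 0 0 0 0 0 0.012; 0 0 -0.04 0 0 0 0.012; 0 0 -0.035 0 0 -0.009 0.012; 0.03 -0.027 0 0 0 0 0.012; 0.043 -0.0385 0 0 0 0 0.012; 0.043 -0.0385 0 0 0 0 0.012; 0.043 -0.0385 0 0 0 0 0.012; 0.0435 -0.039 0 0 0 0 0.012"

```text
time_s: 31.42
position: [0.4323, 0.0176, 0.1403]
tool_rot: [[0.164, 0.987, 0.0], [0.987, -0.164, 0.0], [0.0, 0.0, -1.0]]
ft_force: [0.2, 1.1, -0.4]
grip_width: 0.0184
gripper_force: 49.1
```

Request:
move_arm:
  plan: "0 0 0.03 0 0 0 0.012; 0 0 0 0 0 0 0.012; 0 0 0 0 0 0 0.012"

```text
time_s: 31.8
position: [0.4343, 0.0158, 0.1108]
tool_rot: [[0.164, 0.986, 0.001], [0.986, -0.164, -0.0], [-0.0, 0.001, -1.0]]
ft_force: [-0.9, -0.3, 0.5]
grip_width: 0.0186
gripper_force: 49.1
```

Down to 0.0215 (0.089).

Request:
move_arm:
  plan: "0 0 0.035 0 0 0 0.012; 0 0 0.03 0 0 0 0.012; 0 0 0.015 0 0 0 0.012; 0 0 0.006 0 0 0 0.012; 0 0 0.002 0 0 0 0.012; 0 0 0 0 0 0 0.012; 0 0 0 0 0 0 0.012"

```text
time_s: 32.67
position: [0.4339, 0.0162, 0.0227]
tool_rot: [[0.163, 0.987, 0.001], [0.987, -0.163, -0.0], [-0.0, 0.001, -1.0]]
ft_force: [0.3, 0.2, -0.3]
grip_width: 0.0182
gripper_force: 49.1
```

Request:
move_arm:
  plan: "0 0 0.0015 0 0 0 0.012; 0 0 0 0 0 0 0.012; 0 0 0 0 0 0 0.03; 0 0 0 0 0 0 0.06; 0 0 0 0 0 0 0.06; 0 0 -0.03 0 0 0 0.06; 0 0 -0.06 0 0 0 0.06; 0 0 -0.06 0 0 0 0.06; -0.05 0 -0.02 0 0 0 0.06; -0.06 0 0 0 0 0 0.06; -0.06 0 0 0 0 0 0.06; -0.05 0 0 0 0 0 0.06"

```text
time_s: 34.17
position: [0.397, -0.2028, 0.1907]
tool_rot: [[0.164, 0.986, 0.0], [0.986, -0.164, -0.0], [-0.0, 0.0, -1.0]]
ft_force: [1.0, 0.5, -0.1]
grip_width: 0.0599
gripper_force: 0.0
```

```bash
python3 - <<'E'
from h import *
im,D=viewer.get_image('scene'); cv2.imwrite('pics/f_s.png',cv2.resize(im[165:335,180:500],(800,425),interpolation=2)[...,::-1])
im,D=viewer.get_image('top'); cv2.imwrite('pics/f_t.png',cv2.resize(im[120:250,150:480],(800,315),interpolation=2)[...,::-1])
E
```

```text
(no output)
```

View pics/f_s.png

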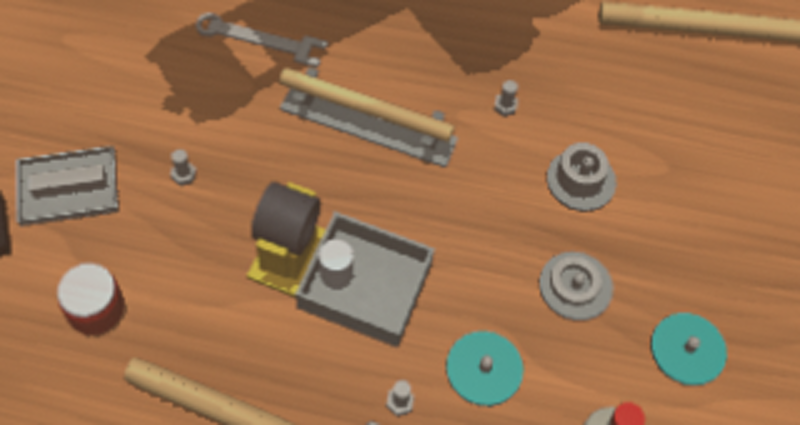

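View pics/f_t.png

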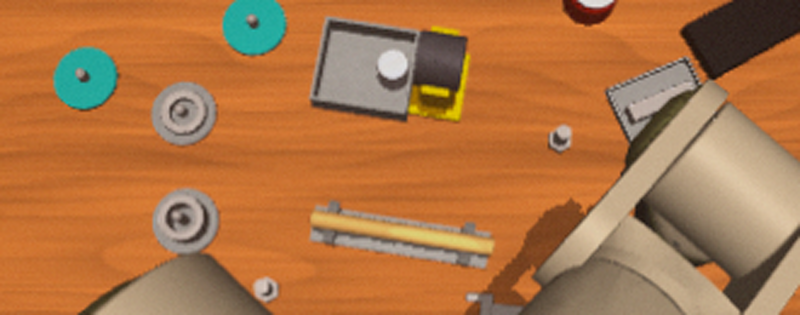

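Everything is where it should be: both rings are flat on their grey posts, the key is in its tray, the plug is in the catch tray, and the drift is in its rest.

```bash
python3 -c "
from rig import env
print(env.close_job())"
```

```text
the job is handed in; nothing more can be done
None
```

The job is done and handed in: the final pictures show both rings flat on their posts, the key flat in its tray, the plug pushed out into the catch tray with the smaller drift, and the drift back in its rest, at about 34 s.

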